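Pin the copying arm into its fork on the sloping drawing stand

TASK

On the sloping drawing stand, swing the copying arm by its wooden knob down into the steel fork until it stops against the pad. Then take the wing-headed pin out of the leaning pin block, turn it so that its oblong head lies between the two ribs on the fork, push it through fork and arm until the head is fully home, and let go. Leave the other two pins in the block and everything else on the table where it is.

Things in the scene. Friction and masses are not known exactly. Their poses are not given: they have to be found in the camera images.
- stand: wooden drawing stand, fixed, board 240 x 320 mm covered with paper and sloping 25 degrees, low edge towards its own -x (roughly towards the robot), 150 mm high at the back. Origin on the table under the middle of the board, z up, x horizontal up the slope, y along the board.
- fork: steel fork on the board's low half, -y side. Origin: centre of the pin hole on the upper face (seat of the pin's head); z outwards along the hole, square to the board (25 degrees from vertical); x up the slope, y along the board. Cheeks 56 x 56 x 10 mm at z -10 to 0 and -34 to -24 mm, hole 19 mm through both; board surface at z = -56 mm. Web with stop pad at -x, open to +x and +y.
- fork_ribs (a point): point 8 mm above the fork's origin, axes as fork: midway between the tops of two keeper ribs on the fork's upper face, 8 mm high, 50 mm long along y, inner faces at x = +-16.5 mm, outer at +-22.5 mm.
- bar (a joint): angle (rad) of the aluminium copying arm about its pivot; 0 = against the stop pad with its eye in line with the fork's holes, larger = swung up the slope, at most 0.8. Stays where it is left (stiff pivot).
- bar_pivot (a point): pivot of the copying arm, mid thickness of the arm (17 mm below the fork's seat face, 200 mm to the +y side of the fork's hole). Turns with the arm: z is the pivot's axis, outwards from the board; the arm runs along its -y.
- bar_knob (a point): grip point on the arm's upright wooden knob, 100 mm from the pivot along the arm, 25 mm above the middle of the arm; the knob is a cylinder 22 mm in diameter, standing from 5 to 45 mm above the middle of the arm. Axes as bar_pivot. The arm is 26 mm wide and 10 mm thick.
- bar_eye (a point): centre of the hole (19 mm diameter) in the 44 x 44 x 10 mm eye at the free end of the arm, 200 mm from the pivot, mid thickness. Axes as bar_pivot.
- rack: wooden pin block, fixed: a board 70 x 230 x 30 mm with three through holes of 19 mm, 75 mm apart in a row along its y, leaning 22 degrees so that its face looks up and towards its own -x; middle of the face 115 mm above the table. Origin on the table below the middle of the face. Any pin may be in any hole.
- wing_pin: the pin to use, plain steel, 92 mm long, told by its flat wing head; shaft 16 mm in diameter reaching 52 mm below the head, last 11 mm tapered to 8 mm; flange 26 (x) x 46 (y) x 10 mm. Origin: centre of the flange's underside, z towards the head. Home when the origin lies on the fork's origin, z along its z and y along its y; a half turn about z makes no difference.
- wing (a point): grip point on the pin's upright wing, 28 mm above the pin's origin, axes as wing_pin; the wing is 14 mm thick (x), 40 mm long (y) and stands from 10 to 40 mm above the flange's underside.
- round_pin: another pin, stays in the block: same shaft, round head 34 mm in diameter and 10 mm high with a cylindrical knob 20 mm in diameter up to 36 mm. Origin at the head's underside, z towards the head.
- ball_pin: another pin, stays in the block: same shaft, disc 30 mm in diameter and a ball 28 mm in diameter above it, top at 42 mm. Origin at the head's underside, z towards the head.
- bowl_a: empty terracotta bowl, 100 mm across, 50 mm high, in front of the stand; origin under its centre.
- bowl_b: empty blue bowl, 90 mm across, 45 mm high, in front of the pin block; origin under its centre.
- brush_jar: glass jar 72 mm across, 110 mm high, with brushes up to 230 mm high that spread to a circle about 85 mm across, to the right of the work; origin under its centre.
- tin: can 74 mm across, 110 mm high, to the left of the work; origin under its centre.
- bottle: yellow squeeze bottle 52 mm across, 140 mm high, between stand and block, near the robot; origin under its centre.
- mug: white mug 80 mm across, 90 mm high, at the left; origin under its centre.
- muller: glass pigment muller 80 mm across, 105 mm high, at the right; origin under its centre.
Things that resemble listed ones, but are neither listed nor needed, are in the scene too. What is shaped like the wing_pin but pink or turquoise is not meant.

How it is judged (in metres and radians):
On the way, in this order (a step that is already met when the one before it is completed fails the run):
1. the copying arm is swung into the fork, against its stop (within 0.03 rad) (value of joint bar below 0.03 rad), for 0.2 s.
2. the wing pin is pushed through fork and arm until its head seats between the ribs (origin within 5 mm of the fork's) (value of joint bar below 0.03 rad and distance between wing_pin and fork below 0.005 m and angle between the z axis of wing_pin and the z axis of fork, either way round below 0.1 rad and angle between the y axis of wing_pin and the y axis of fork, either way round below 0.25 rad), for 0.2 s.
At the end, for the whole second after the job is handed in: Arm within 0.03 rad of its stop; wing pin at rest through fork and arm, origin within 5 mm of the fork's, axis within 0.1 rad, wing within 0.25 rad of the ribs; the other pins within 20 mm and all bowls, jars, can, bottle, mug and muller within 30 mm of their starts (all of step 2 and linear speed of wing_pin below 0.02 m/s and distance of each of round_pin, ball_pin from where it was at the start of the episode below 0.02 m and distance of each of bowl_a, bowl_b, brush_jar, tin, bottle, mug, muller from where it was at the start of the episode below 0.03 m); the robot touches nothing.
It fails at once if another pin is moved 20 mm or more from its place (distance of any of round_pin, ball_pin from where it was at the start of the episode above 0.02 m).
It fails at once if a bowl, jar, can, bottle, mug or muller is moved 30 mm or more, or tipped over (distance of any of bowl_a, bowl_b, brush_jar, tin, bottle, mug, muller from where it was at the start of the episode above 0.03 m or angle between any of bowl_a, bowl_b, brush_jar, tin, bottle, mug, muller's own z axis and vertical above 0.5 rad).
It also fails if it takes over 59 s, if anything falls off the work surface, if the arm or the gripper's body presses on something with over 40 N, if the wrist force passes 120 N, or if a joint passes its speed limit or range.

ROBOT

A 6-joint arm with a two-finger parallel gripper is mounted at the origin on the work surface. World frame = base frame: x ahead of the robot, y to its left, z up, the work surface at z = 0. Lengths are in mm, angles in rad, forces in N, time in s.
With the tool pointing down it reaches from about 300 to 775 mm from the base axis. Payload 14.6 kg.
Tool frame: the origin (TCP) lies on the front face of the gripper's body, between the roots of the fingers; the fingertips stand 97 mm ahead of it and the grasp point (between the pads) lies 78 mm ahead of it; z points along the fingers, y is the direction in which the jaws open and shut (so a half turn about z gives the same grasp; the last joint's range is limited). The gripper opens to 94 mm and grips with 3 to 60 N. Pads are 16 mm wide; open, the fingers measure 119 mm over their backs; the gripper's body (75 mm by 177 mm) begins 78 mm behind the grasp point.
Start: joints at [1.208, 0.3, 1.521, -0, 1.321, -0.067], TCP at [160.326, 526.104, 302.646] pointing down, gripper open.
Joint ranges: [-3.03, 3.03], [-0.79, 2.21], [0.23, 2.52], [-1.04, 4.18], [0, 3.07], [-2.55, 2.55]. Speed limits (rad/s): [2.22, 2.22, 2.57, 3.14, 3.14, 3.14].

INTERFACE

Orientations are given as [roll, pitch, yaw] about the fixed x, y, z axes, in that order (R = Rz(yaw) Ry(pitch) Rx(roll)).
In Python, from cell import manip, eyes, finder gives the robot as it stands.
- The arm moves only by the tool drive_tool, never from a script. Its argument "rows" is a list of rows, each an object with "offset": the shift along the tool's x, y, z in mm, a list of three; "spin": the turn about the tool's z in degrees; "jaw": the finger opening in mm, from 0 to 94. In form: [{"offset": [dx, dy, dz], "spin": spin, "jaw": jaw}, ...]. A call has 1 to 20 rows; each row shifts and turns the commanded pose from where the row before left it, along the tool's axes as they then stand; what a row does not reach is not made up. A row lasts 1/10 s, in which the tool goes at most 50 mm and 8.59 degrees, less where a joint would pass 70% of its speed; a pose out of reach is approached as far as the arm can. A call is refused whole if a number of a shift passes 50 or a number of a turn 8.59, either way. A call with a gripper value outside its range is refused whole. The fingers move at their own pace and stop on an object; "force" is the grip in N (left out, the last holds). Time passes only in rows, so rows that do not move let the fingers close. It gives the time, the measured TCP pose, the force and the opening at its end, in the units of the state.
- manip.read_state(): the state, without advancing time (a new reading comes with each control period).
- eyes.camera(name): name is "scene" or "top" or "wrist"; returns a dict with "color" (384x512x3 uint8, blue, green, red), "depth" (384x512 float32, mm along the optical axis (not along the pixel's ray), 0 where there is no reading), "vfov" (degrees; the focal length in pixels is half the picture's height over the tangent of half this angle, whatever the lens; pixels are square), "cx", "cy" (the principal point, pixels), "D" ([k1, k2, p1, p2, k3] as OpenCV has them; the pictures are not rectified), "rvec" (rotation vector, rad) and "tvec" (3), from world to camera coordinates, as OpenCV has them. Camera axes: x right, y down, z forward; pixel columns grow to the right and rows downward; lengths in mm; the calibration is good to about 2 mm. A picture is of the moment at which its call begins.
- manip.sign_off(): hands the job in, once; it reports no verdict.
Trained networks look in the newest picture that a camera, given by its name, has taken for a name from the list of things; names that differ only in an ending like _2 or _b are one class to them, and where a whole thing is asked for, a point or a joint stands for the part that bears it (a point fixed in the world has none). Each returns a list of dicts, best first, with "p" (0 to 1); they miss things now and then, are a little off and sometimes report something else, mostly with a low value. They report only what shows in the picture. A call takes as long as a camera call. They do not tell look-alikes from the thing itself.
- finder.find_in(camera, target): "uv" ([column, row] in pixels, amid what is visible of it).
The state is a dict: "clock": time; "joints": joint angles; "qd": joint speeds; "effort": joint torques, N m; "eef_pos": TCP position; "eef_rot": TCP orientation; "wrist_force": force on the tool from outside, world axes, zero at the start; "moment": the same for the moment, N m; "finger_gap": finger opening in mm.
Only numpy, scipy, OpenCV 4.12 (cv2) and the standard library are available. Lean on these libraries where they do the work, as an engineer would, in place of code of your own. Each camera call takes 0.05 s, during which the arm holds its last target. There are 200 camera calls.

## Working session

There is one attempt and no reset: what is moved stays moved. The work goes in short steps, Python scripts to look and compute and a tool call to move; the robot and the scene stay as the last step left them, time stands still between calls to the robot, and variables do not carry over. Pictures are saved under pics/ and viewed, about 8 in all and at most 12, crops included, and the job is handed in when it is done.

Besides the shell and the picture viewer there is one more tool, called after "Emit:" as name(argument=value, ...), one argument or row to a line, values as JSON. drive_tool: Moves the arm, as the interface text tells. Its arguments: {"type":"object","properties":{"rows":{"type":"array","items":{"type":"object","properties":{"offset":{"type":"array","items":{"type":"number"}},"spin":{"type":"number"},"jaw":{"type":"number"}}}},"force":{"type":"number"}},"required":["rows"]}

```bash
ls; mkdir -p pics
cat > h.py <<'E'
import numpy as np, cv2, pickle
from cell import manip, eyes, finder
from scipy.spatial.transform import Rotation as Ro
def cam(n):
    c=eyes.camera(n); pickle.dump(c,open(f'{n}.pkl','wb')); return c
def load(n): return pickle.load(open(f'{n}.pkl','rb'))
def K(c):
    f=c['color'].shape[0]/2/np.tan(np.radians(c['vfov'])/2)
    return np.array([[f,0,c['cx']],[0,f,c['cy']],[0,0,1.]])
def cloud(c,uv=None):
    """world points of pixels uv (N,2) or whole image"""
    d=c['depth']; h,w=d.shape
    if uv is None:
        uv=np.stack(np.meshgrid(np.arange(w),np.arange(h)),-1).reshape(-1,2)
    uv=np.asarray(uv,float).reshape(-1,2)
    n=cv2.undistortPoints(uv[:,None],K(c),np.array(c['D'],float))[:,0]
    z=d[np.clip(uv[:,1].round().astype(int),0,h-1),np.clip(uv[:,0].round().astype(int),0,w-1)]
    P=np.c_[n*z[:,None],z]
    R=cv2.Rodrigues(np.array(c['rvec'],float))[0]
    X=(P-np.array(c['tvec']).ravel())@R
    X[z==0]=np.nan
    return X
def proj(c,X):
    return cv2.projectPoints(np.asarray(X,float).reshape(-1,1,3),np.array(c['rvec'],float),np.array(c['tvec'],float),K(c),np.array(c['D'],float))[0][:,0]
E
cat > a.py <<'E'
from h import *
print(manip.read_state())
ims=[]
for n in ['scene','top']:
    c=cam(n); print(n,c['vfov'],c['rvec'],c['tvec'],c['D'])
    cv2.imwrite(f'pics/{n}0.png',cv2.resize(c['color'],(800,600)))
    for t in ['fork','fork_ribs','bar_knob','bar_pivot','bar_eye','rack','wing_pin','wing','round_pin','ball_pin','bowl_a','bowl_b','brush_jar','tin','bottle','mug','muller','stand']:
        try: r=finder.find_in(n,t)
        except Exception as e: print(t,e); continue
        for x in r[:4]: print(t,np.round(x['uv']),round(x['p'],2),cloud(c,[x['uv']]).round()[0])
E
python3 a.py
```

```text
pics
{'clock': 0.0, 'joints': array([ 1.20840330e+00,  3.00478255e-01,  1.52152902e+00,  3.25546637e-05,
        1.32070250e+00, -6.65726319e-02]), 'qd': array([-0.00154482, -0.00079892, -0.00070749,  0.00085697,  0.000502  ,
        0.0017769 ]), 'effort': array([ 5.19405803e-04, -5.31814992e+01, -3.52747321e+01,  7.08957645e-02,
        2.44008604e-02, -9.30212195e-05]), 'eef_pos': array([160.27436702, 525.98996884, 302.10436826]), 'eef_rot': array([-3.14048010e+00, -1.05777986e-04,  2.84576413e+00]), 'wrist_force': array([-0.60910902, -0.07030451, -1.11890769]), 'moment': array([-0.06044071, -0.04766785,  0.00735824]), 'finger_gap': 93.96936014199147}
scene 45.48731544491645 [ 0.70518162  2.63464582 -1.14757228] [ 474.69512946 -130.07100325 2049.8969642 ] [-0.18064836  0.          0.          0.          0.        ]
fork [214. 156.] 0.33 [ 591. -263.  123.]
fork_ribs [268. 206.] 0.54 [555. 122. 133.]
bar_knob [273. 219.] 0.8 [576. 194. 139.]
bar_pivot [278. 221.] 0.75 [571. 216. 150.]
bar_pivot [271. 208.] 0.47 [531. 101.  97.]
bar_pivot [293. 183.] 0.27 [376.  19.  88.]
bar_eye [
[... 1845 characters left out ...]
0.76 [ 437. -353.   24.]
wing [334. 265.] 0.7 [ 323. -278.   26.]
wing [332. 135.] 0.58 [ 804. -268.   22.]
wing [366. 160.] 0.54 [ 713. -396.   15.]
round_pin [205. 189.] 0.7 [584. 190. 137.]
round_pin [311. 180.] 0.65 [ 625. -182.  112.]
bowl_a [322. 232.] 0.89 [ 441. -236.    4.]
bowl_a [214. 239.] 0.67 [405. 169.   2.]
bowl_b [322. 232.] 0.89 [ 441. -236.    4.]
bowl_b [214. 239.] 0.67 [405. 169.   2.]
brush_jar [399. 194.] 0.75 [ 588. -519.   18.]
tin [126. 178.] 0.88 [620. 473. 115.]
bottle [260. 251.] 0.68 [370.  -5. 139.]
bottle [318. 231.] 0.62 [ 444. -219.    6.]
mug [111. 244.] 0.93 [382. 554.  -5.]
muller [395. 248.] 0.6 [ 387. -496.   43.]
stand [204. 185.] 0.77 [602. 199.  97.]
```

```bash
cat > b.py <<'E'
from h import *
c=load('top'); s=load('scene')
a=cv2.resize(c['color'][130:290,90:420],(800,388),interpolation=cv2.INTER_CUBIC)
b=cv2.resize(s['color'][100:310,150:400],(714,600),interpolation=cv2.INTER_CUBIC)
cv2.imwrite('pics/top1.png',a); cv2.imwrite('pics/scene1.png',b)
E
python3 b.py
```

```text
(no output)
```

View pics/top1.png

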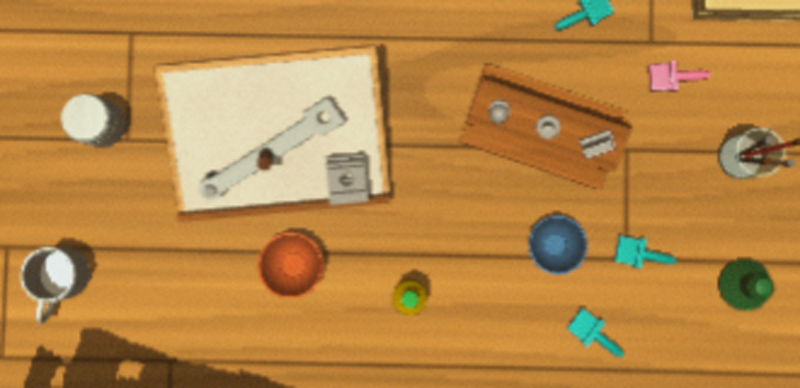

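View pics/scene1.png

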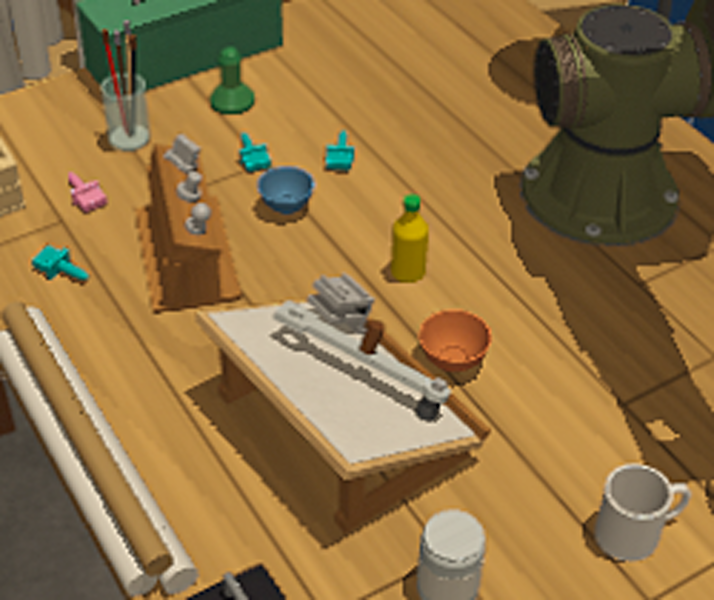

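Top crop: the arm with its knob is at (265,158), the fork at (347,178), and the steel wing pin sits in the block's right-hand hole at (597,145). The look-alikes lie on the table: pink at (678,75) and turquoise at (585,12), (645,252) and (597,332). The scene crop agrees: grey wing head at (182,152), farthest from the stand.

The tool can only point down and spin, so I'll grip the wing by its end faces, along the horizontal y.

```bash
cat > c.py <<'E'
from h import *
c=load('top'); X=cloud(c).reshape(384,512,3); im=c['color'].astype(int)
# board: plane of points in the stand region
m=(X[...,0]>450)&(X[...,0]<780)&(X[...,1]>0)&(X[...,1]<380)&(X[...,2]>20)&(im.min(-1)>170)
P=X[m]; 
for _ in range(4):
    A=np.c_[P[:,:2],np.ones(len(P))]; k=np.linalg.lstsq(A,P[:,2],rcond=None)[0]; r=P[:,2]-A@k; P=P[abs(r)<6]
n=np.array([-k[0],-k[1],1]);n/=np.linalg.norm(n)
print('board n',n,'tilt',np.degrees(np.arccos(n[2])),'yaw downslope->x', np.degrees(np.arctan2(-n[1],-n[0])),len(P))
print('paper minAreaRect',cv2.minAreaRect(P[:,:2].astype(np.float32)),P.mean(0))
# rack face
m=(X[...,0]>520)&(X[...,0]<760)&(X[...,1]>-340)&(X[...,1]<-60)&(X[...,2]>85)&(X[...,2]<140)&(im[...,2]-im[...,0]>40)
P=X[m]
for _ in range(6):
    A=np.c_[P[:,:2],np.ones(len(P))]; k=np.linalg.lstsq(A,P[:,2],rcond=None)[0]; r=P[:,2]-A@k; P=P[abs(r)<5]
n=np.array([-k[0],-k[1],1]);n/=np.linalg.norm(n)
print('rack n',n,'tilt',np.degrees(np.arccos(n[2])),'yaw',np.degrees(np.arctan2(-n[1],-n[0])),len(P)); print(cv2.minAreaRect(P[:,:2].astype(np.float32)),P.mean(0))
for u in [(199,195),(178,207),(224,178),(233,204),(336,190),(297,176),(316,182)]: print(u,X[u[1],u[0]].round())
w=cam('wrist'); s=manip.read_state()
Rt=Ro.from_euler('xyz',s['eef_rot']).as_matrix(); Rc=cv2.Rodrigues(np.array(w['rvec'],float))[0]
print('wrist fov',w['vfov'],'cam in tool',Rt.T@(-Rc.T@np.array(w['tvec']).ravel()-s['eef_pos']),'axes',(Rt.T@Rc.T).round(2),'tool y',Rt[:,1])
E
python3 c.py
```

```text
board n [-0.39980063 -0.03951483  0.91574999] tilt 23.68753959200888 yaw downslope->x 5.644573099021268 2340
paper minAreaRect ((600.8321533203125, 202.9890594482422), (194.9198760986328, 294.1178894042969), 6.170731544494629) [626.00250581 216.60881774 114.33171432]
rack n [-0.27801794  0.09359685  0.95600505] tilt 17.058635125552147 yaw -18.60619679281025 639
((622.1102294921875, -199.81256103515625), (229.55372619628906, 69.80964660644531), 72.08074951171875) [ 622.6129806  -196.40600511  114.23700109]
(199, 195) [560. 208. 168.]
(178, 207) [519. 286. 124.]
(224, 178) [627. 128. 102.]
(233, 204) [534.  94. 101.]
(336, 190) [ 587. -264.  151.]
(297, 176) [ 633. -129.  153.]
(316, 182) [ 614. -195.  146.]
wrist fov 66.08319727373377 cam in tool [ 83.20565448  -0.23567382 -81.9879013 ] axes [[ 0.   -0.96 -0.28]
 [ 1.   -0.    0.  ]
 [-0.   -0.28  0.96]] tool y [ 2.91525542e-01  9.56563044e-01 -2.45060934e-05]
```

Emit:
drive_tool(
  rows=[
    {"offset": [0, 0, 0], "spin": -7.6, "jaw": 94},
    {"offset": [0, 0, 0], "spin": -7.6, "jaw": 94},
    {"offset": [0, 0, 0], "spin": -7.6, "jaw": 94},
    {"offset": [-22, -30, -6], "spin": 0, "jaw": 94},
    {"offset": [-22, -30, -6], "spin": 0, "jaw": 94},
    {"offset": [-22, -30, -6], "spin": 0, "jaw": 94},
    {"offset": [-22, -30, -6], "spin": 0, "jaw": 94},
    {"offset": [-22, -30, -6], "spin": 0, "jaw": 94},
    {"offset": [-22, -30, -6], "spin": 0, "jaw": 94},
    {"offset": [-22, -30, -6], "spin": 0, "jaw": 94},
    {"offset": [-22, -30, -6], "spin": 0, "jaw": 94},
    {"offset": [-22, -30, -6], "spin": 0, "jaw": 94},
    {"offset": [-22, -30, -6], "spin": 0, "jaw": 94},
    {"offset": [-22, -30, -6], "spin": 0, "jaw": 94},
    {"offset": [-22, -30, -6], "spin": 0, "jaw": 94},
    {"offset": [-22, -30, -6], "spin": 0, "jaw": 94},
    {"offset": [-22, -30, -6], "spin": 0, "jaw": 94},
    {"offset": [0, 0, 0], "spin": 0, "jaw": 94},
  ],
)

```text
clock: 3.75
eef_pos: [511.5, 137.0, 386.9]
eef_rot: [-3.141, 0.001, -3.043]
wrist_force: [-0.4, 0.2, -0.7]
finger_gap: 94.1
```

```bash
cat > d.py <<'E'
from h import *
w=cam('wrist'); s=manip.read_state(); print(s['clock'],s['eef_pos'],np.degrees(s['eef_rot']),s['joints'])
cv2.imwrite('pics/w1.png',w['color'])
for t in ['fork','fork_ribs','bar_knob','bar_pivot','bar_eye']:
    for x in finder.find_in('wrist',t)[:3]: print(t,np.round(x['uv']),round(x['p'],2),cloud(w,[x['uv']]).round(1)[0])
X=cloud(w).reshape(384,512,3); im=w['color'].astype(int)
m=(im.min(-1)>165)&(X[...,2]>30); P=X[m]
for t in (10,5,4,3,3):
    A=np.c_[P[:,:2],np.ones(len(P))]; k=np.linalg.lstsq(A,P[:,2],rcond=None)[0]; r=P[:,2]-A@k; P=P[abs(r)<t]
n=np.array([-k[0],-k[1],1]);n/=np.linalg.norm(n)
print('k',k,'tilt',np.degrees(np.arccos(n[2])),'yaw', np.degrees(np.arctan2(-n[1],-n[0])),len(P))
# heights above the board plane
H=(X-np.array([0,0,k[2]]))@n
np.savez('board.npz',n=n,k=k)
print('height hist above board',np.histogram(H[(X[...,2]>60)&np.isfinite(H)],bins=np.arange(20,110,5)))
E
python3 d.py
```

```text
3.8 [510.3788636  138.4065151  386.47265417] [-1.79997210e+02 -9.12390515e-03 -1.74296546e+02] [ 1.95558834e-01  2.01359870e-01  1.45031861e+00 -3.33146480e-05
  1.49007735e+00 -1.47477887e+00]
fork [224. 190.] 0.69 [543.4  92.2  70.2]
fork_ribs [227. 190.] 0.77 [543.9  95.4  71.4]
bar_knob [296. 238.] 0.82 [577.2 190.1 137.8]
bar_pivot [163.  42.] 0.67 [366.9  13.9 106.5]
bar_pivot [304. 240.] 0.63 [577.5 199.1 139.8]
bar_eye [297. 239.] 0.8 [577.5 190.6 139.4]
bar_eye [291. 227.] 0.47 [582.3 189.2  91.6]
k [-7.28946434e-02 -5.30741311e-02  1.63694651e+02] tilt 5.152383421630351 yaw -143.94187281148976 1483
height hist above board (array([1967, 1964, 1677, 1030,  317,  305,  244,  185,   70,    0,    0,
          0,    0,    0,    0,    0,    0]), array([ 20,  25,  30,  35,  40,  45,  50,  55,  60,  65,  70,  75,  80,
        85,  90,  95, 100, 105]))
```

View pics/w1.png

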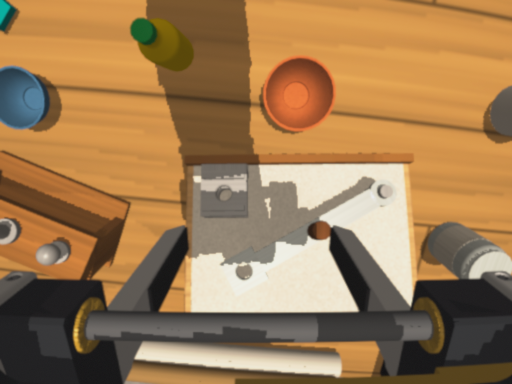

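Wrist picture: fork near (224,190), pivot disc (384,190), eye hole (244,272), brown knob (319,230). The network's knob guess (296,238) is off, so I'll use my own pixels with a proper plane fit.

```bash
cat > e.py <<'E'
from h import *
w=load('wrist'); X=cloud(w).reshape(384,512,3); im=w['color'].astype(int)
rng=np.random.default_rng(0)
sub=X[165:310,190:410].reshape(-1,3); sub=sub[np.isfinite(sub[:,0])]
best=0
for _ in range(3000):
    a,b,c=sub[rng.choice(len(sub),3,False)]; n=np.cross(b-a,c-a); L=np.linalg.norm(n)
    if L<500: continue
    n/=L; n*=np.sign(n[2])
    if not 0.3<-n[0]<0.55: continue
    ok=abs((sub-a)@n)<3
    if ok.sum()>best: best=ok.sum(); O=ok
P=sub[O]
for _ in range(5):
    m=P.mean(0); n=np.linalg.svd(P-m,full_matrices=False)[2][2]; n*=np.sign(n[2]); P=sub[abs((sub-m)@n)<2.5]
print('n',n,'tilt',np.degrees(np.arccos(n[2])),'yaw',np.degrees(np.arctan2(-n[1],-n[0])),len(P),'z at (602,203)',m[2]-((602-m[0])*n[0]+(203-m[1])*n[1])/n[2])
np.savez('board.npz',n=n,m=m)
H=(X-m)@n
for name,r in dict(knob=(310,222,330,240),fork=(202,166,248,216),pivot=(376,182,392,198),eye=(235,262,254,282)).items():
    h=H[r[1]:r[3],r[0]:r[2]]; print(name,np.histogram(h[np.isfinite(h)],bins=np.arange(-5,105,6)))
br=(im[...,2]-im[...,0]>25)&(im.max(-1)<150)&(H>45)
ys,xs=np.nonzero(br[200:260,290:350]); print('knob px',xs.mean()+290,ys.mean()+200,len(xs))
cv2.imwrite('pics/w1c.png',cv2.resize(w['color'][150:300,185:405],(792,540),interpolation=cv2.INTER_CUBIC))
E
python3 e.py
```

```text
n [-0.4193594  -0.04718162  0.9065934 ] tilt 24.96125060595903 yaw 6.419284230025791 21349 z at (602,203) 102.93882065716974
knob (array([  7,   0,   0,   0,   0,   0,   0,   4,  13,   4,   9,  12,  13,
        19, 274,   2,   0,   0]), array([ -5,   1,   7,  13,  19,  25,  31,  37,  43,  49,  55,  61,  67,
        73,  79,  85,  91,  97, 103]))
fork (array([ 85,  18,   0,   0,  11,  52,  45,   0,  11, 764, 866, 441,   0,
         0,   0,   0,   0,   0]), array([ -5,   1,   7,  13,  19,  25,  31,  37,  43,  49,  55,  61,  67,
        73,  79,  85,  91,  97, 103]))
pivot (array([  0,   0,   0,   0,   0,   0,   0,  44,  82, 129,   1,   0,   0,
         0,   0,   0,   0,   0]), array([ -5,   1,   7,  13,  19,  25,  31,  37,  43,  49,  55,  61,  67,
        73,  79,  85,  91,  97, 103]))
eye (array([156,  19,   0,   0,   0,   0,  11, 125,  67,   0,   0,   0,   0,
         0,   0,   0,   0,   0]), array([ -5,   1,   7,  13,  19,  25,  31,  37,  43,  49,  55,  61,  67,
        73,  79,  85,  91,  97, 103]))
knob px 320.46101694915257 230.1627118644068 295
```

View pics/w1c.png

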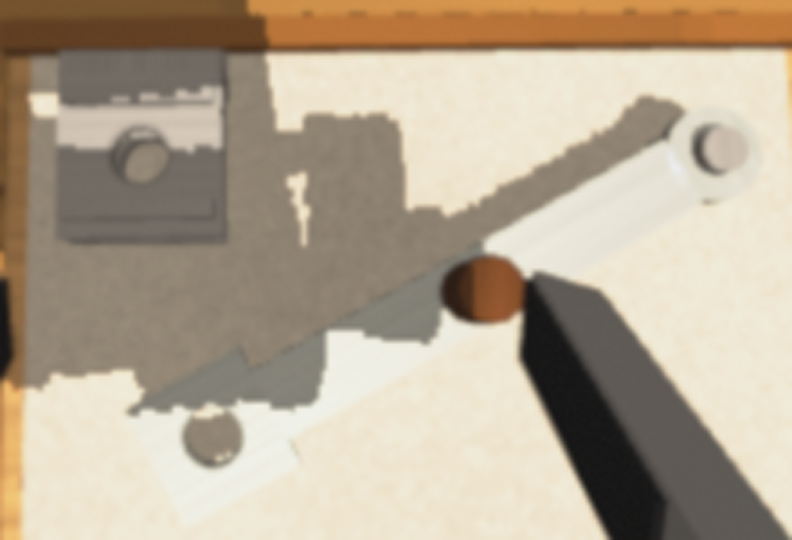

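```bash
cat >> h.py <<'E'
def ray_plane(c,uv,n,d):
    """intersect pixel rays with plane n.x=d"""
    q=cv2.undistortPoints(np.array([[uv]],float),K(c),np.array(c['D'],float))[0,0]
    R=cv2.Rodrigues(np.array(c['rvec'],float))[0]; o=-R.T@np.array(c['tvec'],float).ravel()
    v=R.T@np.array([q[0],q[1],1]); return o+v*(d-n@o)/(n@v)
def frame(yaw,tilt):
    """x up slope, y horizontal, z normal leaning to -x"""
    return Ro.from_euler('ZY',[yaw,-tilt],degrees=True).as_matrix()
E
cat > f.py <<'E'
from h import *
w=load('wrist'); b=np.load('board.npz'); n,m=b['n'],b['m']; d=n@m
F=ray_plane(w,(223.9,193.3),n,d+56); E=ray_plane(w,(244.2,271.4),n,d+44)-5*n; Kt=ray_plane(w,(320.3,230),n,d+84); Kg=Kt-20*n
print('fork',F,'eye',E,'knob grip',Kg)
for yaw in (6.0,6.4):
    R=frame(yaw,25); pv=F+R@[0,200,-17]; loc=lambda p:R.T@(p-pv)
    e=loc(E);k=loc(Kg); print(yaw,'pivot',pv,'eye loc',e,np.hypot(*e[:2]),np.arctan2(e[0],-e[1]),'knob',k,np.hypot(*k[:2]),np.arctan2(k[0],-k[1]),'pivot px',proj(w,pv+R@[0,0,17]))
E
python3 f.py
```

```text
fork [531.8772042   97.05813669 126.75858142] eye [620.8042772  130.57006153 150.88577089] knob grip [558.02385658 209.58603008 153.53364146]
6.0 pivot [518.1166645  296.7135016  111.35134904] eye loc [ 9.35251310e+01 -1.75967067e+02  9.92329752e-03] 199.27709073880277 0.4885228545571822 knob [ 45.54305531 -90.82161558  25.30593456] 101.60086487360269 0.46481182948420163 pivot px [[388.14176029 192.37382621]]
6.4 pivot [516.72315376 296.61257023 111.35134904] eye loc [ 9.36751608e+01 -1.76609530e+02 -6.00367504e-02] 199.9148865355626 0.4876772867999214 knob [ 46.23301147 -91.08792896  24.98420271] 102.14941092408522 0.46968098796808433 pivot px [[388.27211276 191.273218  ]]
```

Emit:
drive_tool(
  rows=[
    {"offset": [-13, 16.5, 8], "spin": 0, "jaw": 60},
    {"offset": [-13, 16.5, 20], "spin": 0, "jaw": 60},
    {"offset": [-13, 16.5, 20], "spin": 0, "jaw": 60},
    {"offset": [-12.4, 16.6, 20], "spin": 0, "jaw": 60},
    {"offset": [0, 0, 25], "spin": 0, "jaw": 60},
    {"offset": [0, 0, 25], "spin": 0, "jaw": 60},
    {"offset": [0, 0, 20], "spin": 0, "jaw": 60},
    {"offset": [0, 0, 10], "spin": 0, "jaw": 60},
    {"offset": [0, 0, 0], "spin": 0, "jaw": 60},
    {"offset": [0, 0, 0], "spin": 0, "jaw": 60},
  ],
)

```text
clock: 5.05
eef_pos: [554.1, 211.0, 239.7]
eef_rot: [3.141, 0.001, -3.039]
wrist_force: [-0.1, 0.4, 0.9]
finger_gap: 60.1
```

Emit:
drive_tool(
  rows=[
    {"offset": [0, 0, 0], "spin": 0, "jaw": 15},
    {"offset": [0, 0, 0], "spin": 0, "jaw": 15},
    {"offset": [0, 0, 0], "spin": 0, "jaw": 15},
    {"offset": [0, 0, 0], "spin": 0, "jaw": 15},
    {"offset": [0, 0, 0], "spin": 0, "jaw": 15},
    {"offset": [0, 0, 0], "spin": 0, "jaw": 15},
  ],
  force=35,
)

```text
clock: 5.65
eef_pos: [553.8, 210.8, 238.7]
eef_rot: [3.141, -0.0, -3.039]
wrist_force: [-1.1, 1.1, -0.1]
finger_gap: 21.5
```

Emit:
drive_tool(
  rows=[
    {"offset": [4.85, -2.56, 2.26], "spin": 0, "jaw": 15},
    {"offset": [4.98, -2.23, 2.32], "spin": 0, "jaw": 15},
    {"offset": [5.09, -1.91, 2.38], "spin": 0, "jaw": 15},
    {"offset": [5.19, -1.56, 2.42], "spin": 0, "jaw": 15},
    {"offset": [5.27, -1.23, 2.46], "spin": 0, "jaw": 15},
    {"offset": [5.32, -0.88, 2.48], "spin": 0, "jaw": 15},
    {"offset": [5.36, -0.52, 2.5], "spin": 0, "jaw": 15},
    {"offset": [2.7, -0.1, 1.25], "spin": 0, "jaw": 15},
    {"offset": [2.7, -0.1, 1.25], "spin": 0, "jaw": 15},
    {"offset": [0, 0, 0], "spin": 0, "jaw": 15},
    {"offset": [0, 0, 0], "spin": 0, "jaw": 15},
  ],
)

```text
clock: 6.75
eef_pos: [513.7, 194.9, 219.3]
eef_rot: [-3.141, -0.001, -3.04]
wrist_force: [1.0, -5.9, 3.9]
finger_gap: 21.0
```

Emit:
drive_tool(
  rows=[
    {"offset": [0.9, 0, 0.4], "spin": 0, "jaw": 15},
    {"offset": [0.9, 0, 0.4], "spin": 0, "jaw": 15},
    {"offset": [0, 0, 0], "spin": 0, "jaw": 15},
    {"offset": [0, 0, 0], "spin": 0, "jaw": 15},
  ],
)

```text
clock: 7.15
eef_pos: [512.0, 194.7, 218.6]
eef_rot: [-3.141, -0.0, -3.04]
wrist_force: [3.2, -7.0, 4.0]
finger_gap: 21.2
```

Emit:
drive_tool(
  rows=[
    {"offset": [0.9, 0, 0.4], "spin": 0, "jaw": 15},
    {"offset": [0.9, 0, 0.4], "spin": 0, "jaw": 15},
    {"offset": [0, 0, 0], "spin": 0, "jaw": 15},
    {"offset": [0, 0, 0], "spin": 0, "jaw": 15},
  ],
)

```text
clock: 7.55
eef_pos: [510.2, 194.4, 217.7]
eef_rot: [-3.14, -0.0, -3.04]
wrist_force: [0.9, -6.4, 2.9]
finger_gap: 21.1
```

```bash
cat > g.py <<'E'
from h import *
w=cam('wrist'); s=manip.read_state(); print(s['clock'],s['eef_pos'],s['wrist_force'])
cv2.imwrite('pics/w2.png',cv2.resize(w['color'][0:300,0:512],(800,469),interpolation=cv2.INTER_CUBIC))
E
python3 g.py
```

```text
7.6 [510.23601317 194.4536517  217.70628085] [ 2.15455191 -5.6756283   3.15320061]
```

View pics/w2.png

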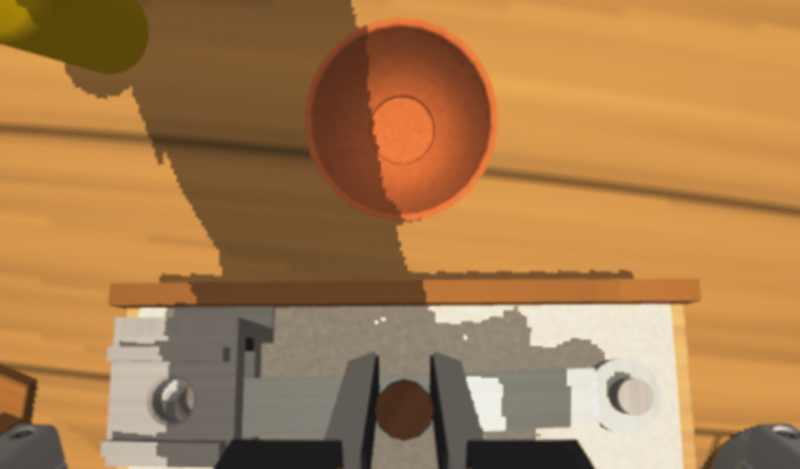

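Knob at (405,408) is gripped, and the arm is in the fork and nearly parallel to the board edge. There is no stop force yet, so I'll push on gently.

Emit:
drive_tool(
  rows=[
    {"offset": [0.9, 0, 0.4], "spin": 0, "jaw": 15},
    {"offset": [0.9, 0, 0.4], "spin": 0, "jaw": 15},
    {"offset": [0, 0, 0], "spin": 0, "jaw": 15},
    {"offset": [0, 0, 0], "spin": 0, "jaw": 15},
  ],
)

```text
clock: 8.0
eef_pos: [508.4, 194.2, 216.9]
eef_rot: [-3.14, -0.001, -3.04]
wrist_force: [2.3, -6.1, 2.9]
finger_gap: 21.1
```

Emit:
drive_tool(
  rows=[
    {"offset": [0.9, 0, 0.4], "spin": 0, "jaw": 15},
    {"offset": [0.9, 0, 0.4], "spin": 0, "jaw": 15},
    {"offset": [0, 0, 0], "spin": 0, "jaw": 15},
    {"offset": [0, 0, 0], "spin": 0, "jaw": 15},
  ],
)

```text
clock: 8.4
eef_pos: [507.7, 194.1, 216.7]
eef_rot: [-3.141, 0.003, -3.04]
wrist_force: [11.2, -5.2, 2.4]
finger_gap: 21.2
```

Emit:
drive_tool(
  rows=[
    {"offset": [0.9, 0, 0.4], "spin": 0, "jaw": 15},
    {"offset": [0.5, 0, 0.2], "spin": 0, "jaw": 15},
    {"offset": [0, 0, 0], "spin": 0, "jaw": 15},
    {"offset": [0, 0, 0], "spin": 0, "jaw": 15},
  ],
)

```text
clock: 8.8
eef_pos: [507.3, 194.1, 216.7]
eef_rot: [-3.141, 0.007, -3.04]
wrist_force: [19.5, -5.0, 0.9]
finger_gap: 21.5
```

Emit:
drive_tool(
  rows=[
    {"offset": [0, 0, 0], "spin": 0, "jaw": 60},
    {"offset": [0, 0, 0], "spin": 0, "jaw": 60},
    {"offset": [0, 0, 0], "spin": 0, "jaw": 60},
    {"offset": [0, 0, 0], "spin": 0, "jaw": 60},
    {"offset": [0, 0, -15], "spin": 0, "jaw": 60},
    {"offset": [0, 0, -25], "spin": 0, "jaw": 60},
    {"offset": [0, 0, -25], "spin": 0, "jaw": 60},
    {"offset": [0, -18, -25], "spin": 0, "jaw": 94},
    {"offset": [0, -27, -25], "spin": 0, "jaw": 94},
    {"offset": [0, -27, -20], "spin": 0, "jaw": 94},
    {"offset": [0, -18, 0], "spin": 0, "jaw": 94},
    {"offset": [0, 0, 0], "spin": 0, "jaw": 94},
    {"offset": [0, 0, 0], "spin": 0, "jaw": 94},
  ],
)

```text
clock: 10.1
eef_pos: [514.3, 105.2, 350.2]
eef_rot: [3.141, -0.001, -3.04]
wrist_force: [0.6, -0.4, -0.1]
finger_gap: 93.6
```

```bash
cat > g.py <<'E'
from h import *
w=cam('wrist'); s=manip.read_state(); print(s['clock'],s['eef_pos'],s['wrist_force'])
pickle.dump(w,open('fork.pkl','wb'))
X=cloud(w).reshape(384,512,3)
b=np.load('board.npz'); n,m=b['n'],b['m']; H=(X-m)@n
F=np.array([531.9,97.1,126.8]); R=frame(6.2,25)
L=(X-F)@R
sel=(abs(L[...,0])<45)&(abs(L[...,1])<45)&np.isfinite(H)
print('H hist',np.histogram(L[...,2][sel],bins=np.arange(-60,16,4)))
for lo,hi,nm in ((-3.5,3.5,'face'),(5,12,'ribs')):
    q=sel&(L[...,2]>lo)&(L[...,2]<hi); P=L[q]; mm=P.mean(0); nn=np.linalg.svd(P-mm,full_matrices=False)[2][2]; nn*=np.sign(nn[2])
    print(nm,len(P),mm,nn,cv2.minAreaRect(P[:,:2].astype(np.float32)),np.percentile(P[:,:2],[1,99],axis=0))
u=proj(w,F)[0].astype(int); print(u)
x0,y0=u-[55,50]; print('crop origin',x0,y0,'scale 6')
cv2.imwrite('pics/f1.png',cv2.resize(w['color'][y0:y0+100,x0:x0+130],(780,600),interpolation=cv2.INTER_CUBIC))
E
python3 g.py
```

```text
10.15 [514.26634603 105.59948444 350.0497004 ] [-0.22241011 -0.21273125  0.06440305]
H hist (array([1006, 1025,    0,    0,    0,    1,    7,    4,   24,   22,   11,
        331,   52,   28, 2007,  184,  510,   50]), array([-60, -56, -52, -48, -44, -40, -36, -32, -28, -24, -20, -16, -12,
        -8,  -4,   0,   4,   8,  12]))
face 2185 [-6.37510308 -0.99656895 -0.98822056] [ 0.00108063 -0.00321295  0.99999425] ((-5.773519515991211, -0.9792232513427734), (64.3135757446289, 56.15034866333008), 0.414497435092926) [[-37.44533016 -28.71265359]
 [ 25.67864076  26.69926759]]
ribs 551 [-0.94655539 -1.39813203  7.02127222] [-0.00340897  0.00219351  0.99999178] ((-1.4088802337646484, -1.232004165649414), (49.627628326416016, 44.37346267700195), 89.71241760253906) [[-23.56455554 -25.66949901]
 [ 20.80671769  23.14141562]]
[249 203]
crop origin 194 153 scale 6
```

View pics/f1.png

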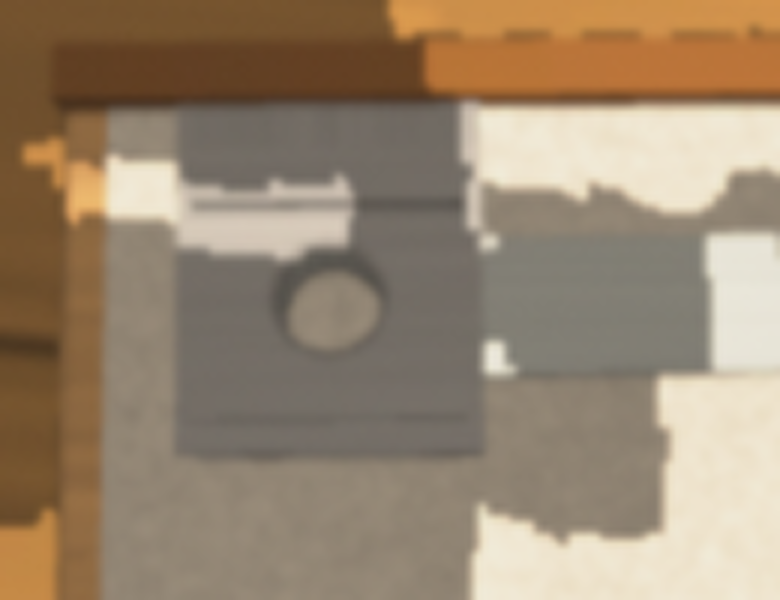

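Crop: fork hole at (330,305) with clear sight of the paper right through, so arm and fork are in line. The ribs fit to within 0.4° at yaw 6.2°. Next is the pin block.

Emit:
drive_tool(
  rows=[
    {"offset": [-0.7, -18, 0], "spin": 0, "jaw": 94},
    {"offset": [-0.7, -32, 0], "spin": 0, "jaw": 94},
    {"offset": [-0.7, -32, 0], "spin": 0, "jaw": 94},
    {"offset": [-0.7, -32, 0], "spin": 0, "jaw": 94},
    {"offset": [-0.7, -32, 0], "spin": 0, "jaw": 94},
    {"offset": [-0.7, -32, 0], "spin": 0, "jaw": 94},
    {"offset": [-0.7, -32, 0], "spin": 0, "jaw": 94},
    {"offset": [-0.7, -32, 0], "spin": 0, "jaw": 94},
    {"offset": [-0.7, -32, 0], "spin": 0, "jaw": 94},
    {"offset": [-0.7, -32, 0], "spin": 0, "jaw": 94},
    {"offset": [-0.7, -32, 0], "spin": 0, "jaw": 94},
    {"offset": [-0.7, -32, 0], "spin": 0, "jaw": 94},
    {"offset": [0, 0, 0], "spin": 8, "jaw": 60},
    {"offset": [0, 0, 0], "spin": 8, "jaw": 60},
    {"offset": [0, 0, 0], "spin": 8, "jaw": 60},
    {"offset": [0, 0, 0], "spin": 0, "jaw": 60},
    {"offset": [0, 0, 0], "spin": 0, "jaw": 60},
  ],
)

```text
clock: 11.85
eef_pos: [560.9, -261.5, 350.2]
eef_rot: [3.141, -0.001, 2.83]
wrist_force: [-0.7, 0.6, -0.3]
finger_gap: 61.1
```

```bash
cat > i.py <<'E'
from h import *
w=cam('wrist'); s=manip.read_state(); print(s['clock'],s['eef_pos'],np.degrees(s['eef_rot']),s['joints'])
pickle.dump(w,open('rackw.pkl','wb'))
X=cloud(w).reshape(384,512,3); im=w['color'].astype(int)
rng=np.random.default_rng(0)
q=(X[...,0]>540)&(X[...,0]<720)&(X[...,1]>-330)&(X[...,1]<-70)&(X[...,2]>85)&(X[...,2]<145)&(im[...,2]-im[...,0]>40)
sub=X[q]; best=0
for _ in range(2000):
    a,b,c=sub[rng.choice(len(sub),3,False)]; n=np.cross(b-a,c-a); L=np.linalg.norm(n)
    if L<500: continue
    n/=L; n*=np.sign(n[2])
    if n[2]<.85: continue
    ok=abs((sub-a)@n)<2
    if ok.sum()>best: best=ok.sum(); O=ok
P=sub[O]
for _ in range(5):
    m=P.mean(0); n=np.linalg.svd(P-m,full_matrices=False)[2][2]; n*=np.sign(n[2]); P=sub[abs((sub-m)@n)<2]
print('n',n,'tilt',np.degrees(np.arccos(n[2])),'yaw',np.degrees(np.arctan2(-n[1],-n[0])),len(P))
yaw=np.degrees(np.arctan2(-n[1],-n[0])); R=frame(yaw,22)
L=(X-m)@R; 
Pl=(P-m)@R; print('face rect',cv2.minAreaRect(Pl[:,:2].astype(np.float32)))
g=(im.max(-1)-im.min(-1)<45)&(X[...,0]>520)&(X[...,1]<-60)&(X[...,1]>-360)&(L[...,2]>4)&(L[...,2]<60)
nl,lab,st,ce=cv2.connectedComponentsWithStats(g.astype(np.uint8))
for i in range(1,nl):
    if st[i,4]<60: continue
    Q=L[lab==i]; print('comp',ce[i],st[i,4],'mean',Q.mean(0).round(1),'z',np.percentile(Q[:,2],[5,50,95]).round(1))
    top=Q[Q[:,2]>np.percentile(Q[:,2],95)-6]; print('  top rect',cv2.minAreaRect(top[:,:2].astype(np.float32)))
    fl=Q[(Q[:,2]>6)&(Q[:,2]<13)]; 
    if len(fl)>20: print('  flange rect',cv2.minAreaRect(fl[:,:2].astype(np.float32)),len(fl))
np.savez('rack.npz',n=n,m=m,yaw=yaw)
u=proj(w,[587,-264,150])[0].astype(int); x0,y0=np.maximum(u-[65,50],0); print('crop',x0,y0)
cv2.imwrite('pics/r1.png',cv2.resize(w['color'][y0:y0+100,x0:x0+130],(780,600),interpolation=cv2.INTER_CUBIC))
E
python3 i.py
```

```text
11.9 [ 560.81103315 -261.60416046  350.25560116] [ 1.79992832e+02 -2.59246177e-02  1.62124908e+02] [-4.95659620e-01  4.28498667e-01  1.23773605e+00  4.05352896e-05
  1.47582565e+00 -1.75448057e+00]
n [-0.35582956  0.11323218  0.92766578] tilt 21.926172125185634 yaw -17.652125605932703 8941
face rect ((0.9496650695800781, 1.205047607421875), (70.78655242919922, 230.5060577392578), 0.0023629232309758663)
comp [262.17372881 214.66949153] 944 mean [  1.6 -75.   27.2] z [ 9.1 39.2 40.9]
  top rect ((0.789484977722168, -74.67684173583984), (13.92142391204834, 39.50212860107422), 40.032447814941406)
  flange rect ((0.987403392791748, -74.7784652709961), (25.740373611450195, 45.17825698852539), 40.03215408325195) 404
comp [328.8480663  214.37016575] 724 mean [ 1.4 -3.3 20.9] z [ 8.7 11.3 36.7]
  top rect ((1.0402560234069824, -0.04682350158691406), (19.16957664489746, 18.271320343017578), 13.622159957885742)
  flange rect ((1.2649106979370117, -0.6410255432128906), (33.632381439208984, 31.180068969726562), 24.684192657470703) 369
comp [398.46508564 213.5942029 ] 759 mean [ 1.2 69.5 28.4] z [ 7.  35.1 41.5]
  top rect ((0.674983024597168, 73.50335693359375), (20.282697677612305, 23.491907119750977), 77.09050750732422)
  flange rect ((0.5528182983398438, 69.28230285644531), (28.378908157348633, 17.086748123168945), 1.0777959823608398) 210
crop 198 168
```

View pics/r1.png

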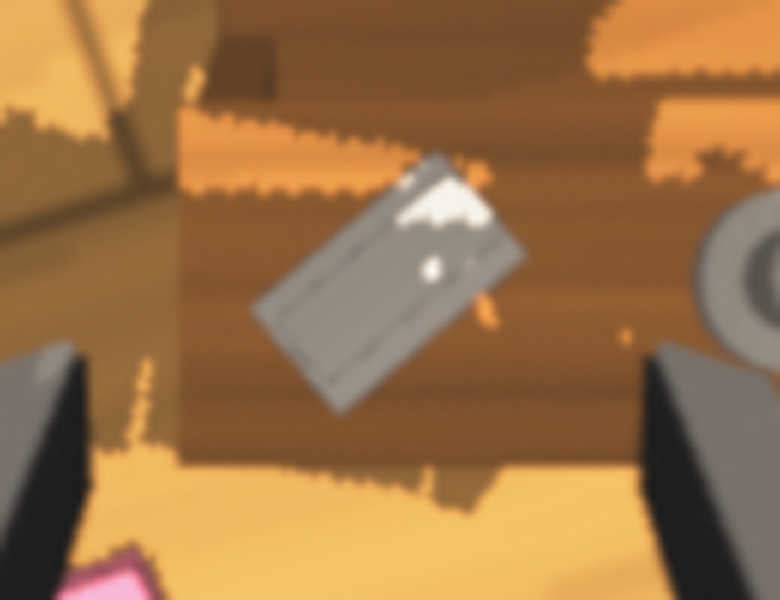

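Crop: the wing head is at (390,285), steel grey, in the block's end hole, with its length turned about 40° from the block's y. That matches the description; pink shows only at the lower left, on the table. Plan: turn it 40° in its hole, then take it by the ends.

```bash
cat > j.py <<'E'
from h import *
r=np.load('rack.npz'); R=frame(-17.65,22); O=r['m']+R@[0.85,-74.7,0.0]
print('pin origin',O,'G38',O+R@[0,0,38],'G33',O+R@[0,0,33])
Rf=frame(6.2,25); Fk=np.array([531.9,97.1,126.8])+Rf@[-1.4,-1.2,-1.0]; print('fork',Fk,'home grasp33',Fk+Rf@[0,0,33],'axis',Rf[:,2],'rack axis',R[:,2])
np.savez('pose.npz',O=O,R=R,Fk=Fk,Rf=Rf)
s=manip.read_state(); T=Ro.from_euler('xyz',s['eef_rot']).as_matrix()
print('tool offset to G38 now',T.T@(O+R@[0,0,38]-[0,0,-78]-s['eef_pos']))
E
python3 j.py
```

```text
pin origin [ 594.91499216 -267.98881808  114.88808716] G38 [ 581.35003615 -263.6727281   150.12107363] G33 [ 583.13489879 -264.24063468  145.48515436]
fork [531.18833611  95.81562842 125.30202665] home grasp33 [517.32350649  94.30942592 155.21018362] axis [-0.42014635 -0.0456425   0.90630779] rack axis [-0.35697253  0.11358132  0.92718385]
tool offset to G38 now [-20.23773513   4.32030961 122.1259245 ]
```

Emit:
drive_tool(
  rows=[
    {"offset": [-10.1, 2.2, 0], "spin": 0, "jaw": 40},
    {"offset": [-10.1, 2.1, 0], "spin": 0, "jaw": 40},
    {"offset": [0, 0, 10], "spin": 8.34, "jaw": 40},
    {"offset": [0, 0, 15], "spin": 8.34, "jaw": 40},
    {"offset": [0, 0, 15], "spin": 8.34, "jaw": 40},
    {"offset": [0, 0, 15], "spin": 8.34, "jaw": 40},
    {"offset": [0, 0, 10], "spin": 8.34, "jaw": 40},
    {"offset": [0, 0, 0], "spin": 8.3, "jaw": 40},
    {"offset": [0, 0, 0], "spin": 0, "jaw": 40},
    {"offset": [0, 0, 0], "spin": 0, "jaw": 40},
  ],
  force=5,
)

```text
clock: 12.9
eef_pos: [581.2, -264.2, 285.7]
eef_rot: [3.141, 0.0, 1.958]
wrist_force: [0.7, -0.5, -0.2]
finger_gap: 40.1
```

```bash
cat > k.py <<'E'
from h import *
import sys
# usage: k.py h -> tool-frame offset to grasp the pin in the rack at height h
p=np.load('pose.npz'); h=float(sys.argv[1])
s=manip.read_state(); T=Ro.from_euler('xyz',s['eef_rot']).as_matrix()
print(s['clock'],s['eef_pos'],'yaw',np.degrees(s['eef_rot'][2]),'tool y angle',np.degrees(np.arctan2(T[1,1],T[0,1])),'off',T.T@(p['O']+p['R']@[0,0,h]+[0,0,78]-s['eef_pos']))
E
python3 k.py 38
```

```text
12.9 [ 581.20809259 -264.24447275  285.74336093] yaw 112.20979955390725 tool y angle 22.209803070768572 off [ 0.49145384  0.33461895 57.62223127]
```

Down, loosely closed to 27, then turn 40°, then close lightly to align.

Emit:
drive_tool(
  rows=[
    {"offset": [0.5, 0.3, 15], "spin": 0, "jaw": 40},
    {"offset": [0, 0, 20], "spin": 0, "jaw": 40},
    {"offset": [0, 0, 15], "spin": 0, "jaw": 40},
    {"offset": [0, 0, 7.6], "spin": 0, "jaw": 40},
    {"offset": [0, 0, 0], "spin": 0, "jaw": 34},
    {"offset": [0, 0, 0], "spin": 0, "jaw": 27},
    {"offset": [0, 0, 0], "spin": 0, "jaw": 27},
    {"offset": [0, 0, 0], "spin": 0, "jaw": 27},
  ],
)

```text
clock: 13.7
eef_pos: [581.3, -263.9, 228.6]
eef_rot: [3.141, 0.001, 1.952]
wrist_force: [0.5, -0.3, 0.5]
finger_gap: 26.8
```

Emit:
drive_tool(
  rows=[
    {"offset": [0, 0, 0], "spin": 5, "jaw": 27},
    {"offset": [0, 0, 0], "spin": 5, "jaw": 27},
    {"offset": [0, 0, 0], "spin": 5, "jaw": 27},
    {"offset": [0, 0, 0], "spin": 5, "jaw": 27},
    {"offset": [0, 0, 0], "spin": 5, "jaw": 27},
    {"offset": [0, 0, 0], "spin": 5, "jaw": 27},
    {"offset": [0, 0, 0], "spin": 5, "jaw": 27},
    {"offset": [0, 0, 0], "spin": 5, "jaw": 27},
    {"offset": [0, 0, 0], "spin": 0, "jaw": 27},
  ],
)

```text
clock: 14.6
eef_pos: [582.2, -263.0, 229.3]
eef_rot: [3.138, -0.001, 1.252]
wrist_force: [4.5, 5.5, 4.8]
finger_gap: 27.3
```

Emit:
drive_tool(
  rows=[
    {"offset": [0, 0, 0], "spin": 0, "jaw": 24},
    {"offset": [0, 0, 0], "spin": 0, "jaw": 21},
    {"offset": [0, 0, 0], "spin": 0, "jaw": 18},
    {"offset": [0, 0, 0], "spin": 0, "jaw": 15},
    {"offset": [0, 0, 0], "spin": 0, "jaw": 15},
    {"offset": [0, 0, 0], "spin": 0, "jaw": 15},
  ],
  force=5,
)

```text
clock: 15.2
eef_pos: [582.2, -263.0, 229.4]
eef_rot: [3.138, -0.001, 1.255]
wrist_force: [5.8, 6.5, 4.3]
finger_gap: 27.0
```

Emit:
drive_tool(
  rows=[
    {"offset": [0, 0, 0], "spin": 0, "jaw": 36},
    {"offset": [0, 0, 0], "spin": 0, "jaw": 42},
    {"offset": [0, 0, 0], "spin": 0, "jaw": 42},
    {"offset": [0, 0, -10], "spin": 0, "jaw": 42},
    {"offset": [0, 0, -20], "spin": 0, "jaw": 42},
    {"offset": [0, 0, -25], "spin": 0, "jaw": 58},
    {"offset": [0, 0, -20], "spin": 0, "jaw": 58},
    {"offset": [0, 0, 0], "spin": 0, "jaw": 58},
    {"offset": [0, 0, 0], "spin": 0, "jaw": 58},
  ],
)

```text
clock: 16.1
eef_pos: [581.0, -263.8, 302.8]
eef_rot: [3.141, 0.0, 1.254]
wrist_force: [0.0, -0.7, -0.4]
finger_gap: 57.9
```

```bash
cat > l.py <<'E'
from h import *
w=cam('wrist'); s=manip.read_state(); print(s['clock'],s['eef_pos'],np.degrees(s['eef_rot']),s['joints'].round(2))
r=np.load('rack.npz'); R=frame(-17.65,22); X=cloud(w).reshape(384,512,3); im=w['color'].astype(int); L=(X-r['m'])@R
g=(im.max(-1)-im.min(-1)<45)&(abs(L[...,0])<40)&(abs(L[...,1]+75)<40)&(L[...,2]>4)&(L[...,2]<55)
for lo,hi in ((36,44),(7,12)):
    Q=L[g&(L[...,2]>lo)&(L[...,2]<hi)]
    print(lo,len(Q),Q[:,2].mean(),cv2.minAreaRect(Q[:,:2].astype(np.float32)), np.linalg.svd(Q-Q.mean(0),full_matrices=False)[2][2].round(3))
print('max z',np.nanpercentile(L[...,2][g],99))
cv2.imwrite('pics/r2.png',w['color'])
E
python3 l.py
```

```text
16.15 [ 580.92728507 -263.79364928  302.02504959] [-1.79931603e+02 -8.20714607e-03  7.18440271e+01] [-0.48  0.5   1.24 -0.    1.4  -0.17]
36 755 39.64835509824762 ((0.30634641647338867, -75.57749938964844), (14.632560729980469, 40.05890655517578), 20.533767700195312) [0.074 0.029 0.997]
7 483 9.737982977776564 ((0.5453238487243652, -75.35442352294922), (26.135068893432617, 45.96805191040039), 20.329174041748047) [-0.02  -0.012 -1.   ]
max z 41.02354500498811
```

Emit:
drive_tool(
  rows=[
    {"offset": [0.4, 0.3, 0], "spin": -7, "jaw": 40},
    {"offset": [0, 0, 20], "spin": -7, "jaw": 40},
    {"offset": [0, 0, 25], "spin": -6, "jaw": 40},
    {"offset": [0, 0, 20], "spin": 0, "jaw": 40},
    {"offset": [0, 0, 8.5], "spin": 0, "jaw": 40},
    {"offset": [0, 0, 0], "spin": 0, "jaw": 30},
    {"offset": [0, 0, 0], "spin": 0, "jaw": 24},
    {"offset": [0, 0, 0], "spin": 0, "jaw": 14},
    {"offset": [0, 0, 0], "spin": 0, "jaw": 14},
    {"offset": [0, 0, 0], "spin": 0, "jaw": 14},
  ],
  force=8,
)

```text
clock: 17.15
eef_pos: [582.0, -263.6, 230.4]
eef_rot: [3.14, 0.001, 1.603]
wrist_force: [3.6, 1.0, 3.5]
finger_gap: 20.9
```

Emit:
drive_tool(
  rows=[
    {"offset": [0, 0, 0], "spin": 4, "jaw": 14},
    {"offset": [0, 0, 0], "spin": 4, "jaw": 14},
    {"offset": [0, 0, 0], "spin": 4, "jaw": 14},
    {"offset": [0, 0, 0], "spin": 4, "jaw": 14},
    {"offset": [0, 0, 0], "spin": 4, "jaw": 14},
    {"offset": [0, 0, 0], "spin": 2, "jaw": 14},
    {"offset": [0, 0, 0], "spin": 0, "jaw": 14},
    {"offset": [0, 0, 0], "spin": 0, "jaw": 14},
  ],
)

```text
clock: 17.95
eef_pos: [582.2, -263.4, 230.8]
eef_rot: [3.138, -0.0, 1.219]
wrist_force: [4.9, 1.1, 5.9]
finger_gap: 21.8
```

Emit:
drive_tool(
  rows=[
    {"offset": [0, 0, 0], "spin": 0, "jaw": 36},
    {"offset": [0, 0, 0], "spin": 0, "jaw": 42},
    {"offset": [0, 0, 0], "spin": 0, "jaw": 42},
    {"offset": [0, 0, -10], "spin": 0, "jaw": 42},
    {"offset": [0, 0, -20], "spin": 0, "jaw": 42},
    {"offset": [0, 0, -25], "spin": 0, "jaw": 58},
    {"offset": [0, 0, -20], "spin": 0, "jaw": 58},
    {"offset": [0, 0, 0], "spin": 0, "jaw": 58},
    {"offset": [0, 0, 0], "spin": 0, "jaw": 58},
  ],
)

```text
clock: 18.85
eef_pos: [581.4, -263.5, 304.2]
eef_rot: [-3.142, 0.0, 1.219]
wrist_force: [0.6, 0.6, -0.6]
finger_gap: 58.0
```

```bash
python3 l.py
```

```text
18.9 [ 581.32396644 -263.470254    303.43710476] [-1.79918522e+02 -6.76889770e-03  6.98501737e+01] [-0.48  0.5   1.24 -0.    1.4  -0.13]
36 737 39.64318902347306 ((0.03061199188232422, -75.10002136230469), (14.758430480957031, 39.611663818359375), 1.4637391567230225) [0.064 0.011 0.998]
7 469 9.763779054836963 ((0.5591964721679688, -75.32071685791016), (25.678020477294922, 46.114654541015625), 1.7839118242263794) [0.01  0.005 1.   ]
max z 41.055906596168676
```

Emit:
drive_tool(
  rows=[
    {"offset": [0, 0, 0], "spin": -8.41, "jaw": 58},
    {"offset": [0, 0, 0], "spin": -8.41, "jaw": 58},
    {"offset": [0, 0, 0], "spin": -8.41, "jaw": 58},
    {"offset": [0, 0, 0], "spin": -8.41, "jaw": 58},
    {"offset": [0, 0, 0], "spin": -8.41, "jaw": 58},
    {"offset": [0, 0, 0], "spin": -8.41, "jaw": 58},
    {"offset": [0, 0, 0], "spin": -8.41, "jaw": 58},
    {"offset": [0, 0, 0], "spin": -8.41, "jaw": 58},
    {"offset": [0, 0, 0], "spin": -8.41, "jaw": 58},
    {"offset": [0, 0, 0], "spin": -8.41, "jaw": 58},
    {"offset": [0, 0, 0], "spin": -8.41, "jaw": 58},
    {"offset": [0, 0, 0], "spin": 0, "jaw": 58},
    {"offset": [0, 0, 0], "spin": 0, "jaw": 58},
  ],
)

```text
clock: 20.2
eef_pos: [581.4, -263.5, 303.5]
eef_rot: [3.141, -0.001, 2.829]
wrist_force: [-0.0, -0.1, 0.1]
finger_gap: 58.0
```

```bash
python3 - <<'E'
from h import *
p=dict(np.load('pose.npz')); p['O']=np.load('rack.npz')['m']+p['R']@[0.4,-75.2,0]; np.savez('pose.npz',**p)
E
python3 k.py 33; python3 l.py
```

```text
20.2 [ 581.4393532  -263.47512     303.54152523] yaw 162.10436020159074 tool y angle 72.10434279044829 off [-1.54591518 -0.72666873 80.22270325]
20.25 [ 581.48735306 -263.48213129  303.76588632] [ 1.79990523e+02 -5.73639586e-02  1.62122329e+02] [-0.48  0.5   1.24 -0.    1.4  -1.74]
36 771 39.914935239625414 ((-0.2636585235595703, -75.74149322509766), (14.020424842834473, 39.07592010498047), 1.6116091012954712) [0.004 0.002 1.   ]
7 511 9.960184345871621 ((-0.22361373901367188, -75.81754302978516), (25.84515380859375, 45.855628967285156), 1.6778171062469482) [ 0.    -0.004  1.   ]
max z 41.26810098720149
```

Emit:
drive_tool(
  rows=[
    {"offset": [-1.0, -1.2, 15], "spin": -1.8, "jaw": 58},
    {"offset": [0, 0, 25], "spin": 0, "jaw": 58},
    {"offset": [0, 0, 20], "spin": 0, "jaw": 58},
    {"offset": [0, 0, 13], "spin": 0, "jaw": 58},
    {"offset": [0, 0, 7], "spin": 0, "jaw": 58},
    {"offset": [0, 0, 0], "spin": 0, "jaw": 50},
    {"offset": [0, 0, 0], "spin": 0, "jaw": 44},
    {"offset": [0, 0, 0], "spin": 0, "jaw": 34},
    {"offset": [0, 0, 0], "spin": 0, "jaw": 34},
    {"offset": [0, 0, 0], "spin": 0, "jaw": 34},
  ],
  force=10,
)

```text
clock: 21.25
eef_pos: [582.4, -265.1, 225.5]
eef_rot: [-3.141, 0.002, 2.865]
wrist_force: [-1.0, 0.6, 6.1]
finger_gap: 39.5
```

Emit:
drive_tool(
  rows=[
    {"offset": [0, 0, 0], "spin": 0, "jaw": 30},
    {"offset": [0, 0, 0], "spin": 0, "jaw": 30},
    {"offset": [0, 0, 0], "spin": 0, "jaw": 30},
  ],
  force=55,
)

```text
clock: 21.55
eef_pos: [582.4, -265.1, 225.5]
eef_rot: [-3.141, 0.002, 2.865]
wrist_force: [-0.2, 0.5, 6.0]
finger_gap: 40.0
```

Emit:
drive_tool(
  rows=[
    {"offset": [1.1, 0, -2.8], "spin": 0, "jaw": 30},
    {"offset": [1.87, 0, -4.64], "spin": 0, "jaw": 30},
    {"offset": [1.87, 0, -4.64], "spin": 0, "jaw": 30},
    {"offset": [2.6, 0, -6.5], "spin": 0, "jaw": 30},
    {"offset": [2.6, 0, -6.5], "spin": 0, "jaw": 30},
    {"offset": [2.6, 0, -6.5], "spin": 0, "jaw": 30},
    {"offset": [2.6, 0, -6.5], "spin": 0, "jaw": 30},
    {"offset": [2.6, 0, -6.5], "spin": 0, "jaw": 30},
    {"offset": [2.6, 0, -6.5], "spin": 0, "jaw": 30},
    {"offset": [2.6, 0, -6.5], "spin": 0, "jaw": 30},
    {"offset": [2.6, 0, -6.5], "spin": 0, "jaw": 30},
    {"offset": [0, 0, -15], "spin": 0, "jaw": 30},
    {"offset": [0, 0, -20], "spin": 0, "jaw": 30},
    {"offset": [0, 0, -20], "spin": 0, "jaw": 30},
    {"offset": [0, 0, 0], "spin": 0, "jaw": 30},
  ],
)

```text
clock: 23.05
eef_pos: [557.7, -258.2, 346.5]
eef_rot: [-3.141, 0.004, 2.865]
wrist_force: [0.8, -0.5, -2.8]
finger_gap: 39.8
```

```bash
cat > p.py <<'E'
from h import *
# pin pose in the gripper from the wrist camera: wing top + flange top planes in tool frame
w=cam('wrist'); s=manip.read_state(); T=Ro.from_euler('xyz',s['eef_rot']).as_matrix()
print(s['clock'],s['eef_pos'],np.degrees(s['eef_rot']),s['wrist_force'],s['finger_gap'])
X=cloud(w).reshape(384,512,3); im=w['color'].astype(int); L=(X-s['eef_pos'])@T
q=(abs(L[...,0])<45)&(abs(L[...,1])<24)&(L[...,2]>40)&(L[...,2]<140)&(im.max(-1)-im.min(-1)<45)
print(q.sum(),np.histogram(L[...,2][q],bins=np.arange(40,141,6)))
np.save('pinpts.npy',L[q]); ys,xs=np.nonzero(q); print('px box',xs.min(),xs.max(),ys.min(),ys.max())
cv2.imwrite('pics/p1.png',cv2.resize(w['color'][150:384,150:360],(538,600),interpolation=cv2.INTER_CUBIC))
E
python3 p.py
```

```text
23.1 [ 557.46626159 -258.03718306  344.37274769] [-1.79970124e+02  1.05370877e-01  1.64159545e+02] [-1.0747268   0.09162474 -3.19329676] 39.52430640687769
3600 (array([ 228,  179,  174,  155,  378, 1472,  129,   78,  124,  140,  534,
          9,    0,    0,    0,    0]), array([ 40,  46,  52,  58,  64,  70,  76,  82,  88,  94, 100, 106, 112,
       118, 124, 130, 136]))
px box 209 309 225 300
```

View pics/p1.png

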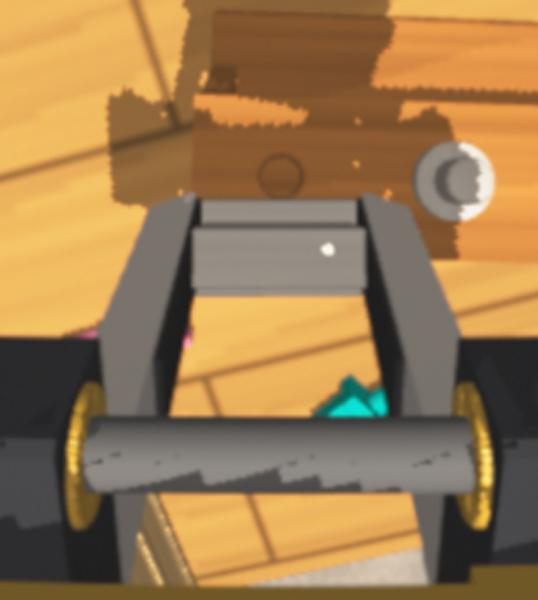

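The pin is out and held squarely by its wing ends (wing top at (280,260), empty hole at (280,175)). Next I measure its tilt and offset in the grip.

```bash
cat > q.py <<'E'
from h import *
L=np.load('pinpts.npy')
def fit(P,t=1.2):
    rng=np.random.default_rng(1); best=0
    for _ in range(1500):
        a,b,c=P[rng.choice(len(P),3,False)]; n=np.cross(b-a,c-a); l=np.linalg.norm(n)
        if l<80: continue
        n/=l; ok=abs((P-a)@n)<t
        if ok.sum()>best: best=ok.sum(); O=ok
    Q=P[O]
    m=Q.mean(0); n=np.linalg.svd(Q-m,full_matrices=False)[2][2]
    n*=-np.sign(n[2]); return m,n,Q
P=L[(L[:,2]>58)&(L[:,2]<84)&(abs(L[:,0])<20)&(abs(L[:,1])<19)]
m,n,Q=fit(P)
print('wing top',m,n,'tilt about y',np.degrees(np.arctan2(n[0],-n[2])),'about x',np.degrees(np.arctan2(n[1],-n[2])),len(Q))
x=np.array([-n[2],0,n[0]])*-1; x=np.cross([0,1,0],n); x/=np.linalg.norm(x)
u=(Q-m)@x; print('top x extent',np.percentile(u,[1,99]))
c=m+x*np.mean(np.percentile(u,[1,99])); y=np.cross(n,x)
for zz in (40,):
    O=c-40*n; print('pin origin in tool',O,'z',n,'x',x)
F=L[(L[:,2]>94)&(L[:,2]<112)&(abs(L[:,1])<24)]; rel=(F-(c-40*n)); print('flange z',np.percentile(rel@n,[10,50,90]),'x',np.percentile(rel@x,[1,99]),'y',np.percentile(rel@y,[1,99]))
np.savez('grip.npz',O=c-40*n,n=n)
# plan: tool yaw psi+180 so tool x=-stand x
p=np.load('pose.npz'); s=manip.read_state(); yaw=186.2
T2=Ro.from_euler('xyz',[180,0,yaw],degrees=True).as_matrix()
print('pin z vs fork z at yaw',np.degrees(np.arccos((T2@n)@p['Rf'][:,2])))
for h in (0,25,75): print('TCP for pin at h',h,p['Fk']+p['Rf']@[0,0,h]-T2@(c-40*n))
E
python3 q.py
```

```text
wing top [ 2.6948952   0.18561064 71.84000307] [ 0.37379663  0.01055628 -0.92745061] tilt about y 21.95124354750011 about x 0.6521145299031175 1464
top x extent [-6.66606607  6.76884587]
pin origin in tool [-12.30463434  -0.23664045 108.91881722] z [ 0.37379663  0.01055628 -0.92745061] x [-0.92750229  0.         -0.37381746]
flange z [ 9.23963529 10.07532921 11.02831706] x [-13.20353932  12.09631957] y [-20.5130461   20.87241923]
pin z vs fork z at yaw 3.1081189893376737
TCP for pin at h 0 [518.93011501  94.72199218 234.22084386]
TCP for pin at h 25 [508.4264562   93.58092968 256.87853854]
TCP for pin at h 75 [487.41913859  91.29880468 302.19392789]
```

Emit:
drive_tool(
  rows=[
    {"offset": [0, 0, 0], "spin": -7.3, "jaw": 30},
    {"offset": [0, 0, 0], "spin": -7.4, "jaw": 30},
    {"offset": [0, 0, 0], "spin": -7.3, "jaw": 30},
    {"offset": [1.2, 13, 0], "spin": 0, "jaw": 30},
    {"offset": [2.4, 26, 0], "spin": 0, "jaw": 30},
    {"offset": [2.4, 26, 0], "spin": 0, "jaw": 30},
    {"offset": [2.4, 26, 0], "spin": 0, "jaw": 30},
    {"offset": [2.4, 26, 0], "spin": 0, "jaw": 30},
    {"offset": [2.4, 26, 0], "spin": 0, "jaw": 30},
    {"offset": [2.4, 26, 0], "spin": 0, "jaw": 30},
    {"offset": [2.4, 26, 0], "spin": 0, "jaw": 30},
    {"offset": [2.4, 26, 0], "spin": 0, "jaw": 30},
    {"offset": [2.4, 26, 0], "spin": 0, "jaw": 30},
    {"offset": [2.4, 26, 0], "spin": 0, "jaw": 30},
    {"offset": [2.4, 26, 0], "spin": 0, "jaw": 30},
    {"offset": [2.4, 26, 0], "spin": 0, "jaw": 30},
    {"offset": [2.4, 26, 0], "spin": 0, "jaw": 30},
    {"offset": [0, 4, 0], "spin": 0, "jaw": 30},
    {"offset": [0, 0, 0], "spin": 0, "jaw": 30},
    {"offset": [0, 0, 0], "spin": 0, "jaw": 30},
  ],
)

```text
clock: 25.1
eef_pos: [487.0, 91.1, 343.2]
eef_rot: [-3.141, -0.0, -3.036]
wrist_force: [0.5, 0.2, -2.3]
finger_gap: 39.5
```

```bash
python3 p.py; python3 q.py
cat > t.py <<'E'
from h import *
import sys
g=np.load('grip.npz'); p=np.load('pose.npz'); s=manip.read_state(); T=Ro.from_euler('xyz',s['eef_rot']).as_matrix()
cur=p['Rf'].T@(s['eef_pos']+T@g['O']-p['Fk']); print('pin origin in fork frame',cur.round(2),'pin z in fork',(p['Rf'].T@T@g['n']).round(3),'yaw',np.degrees(s['eef_rot'][2]))
for h in map(float,sys.argv[1:]):
    print('h',h,'tool offset',(T.T@p['Rf']@(np.array([0.9,0,h])-cur)).round(2))
print('unit down along fork axis, tool',(-T.T@p['Rf'][:,2]).round(3),'force',s['wrist_force'].round(1))
E
python3 t.py 65 40
```

```text
25.15 [487.12454774  90.89263094 343.23161646] [-1.79989900e+02 -2.11111679e-02 -1.73940753e+02] [-0.39826598  0.05503739 -2.81951974] 39.35513063779945
3837 (array([ 228,  210,  186,  168,  149, 1552,  318,   68,  129,  234,  392,
        159,   44,    0,    0,    0]), array([ 40,  46,  52,  58,  64,  70,  76,  82,  88,  94, 100, 106, 112,
       118, 124, 130, 136]))
px box 208 309 225 300
wing top [ 3.29363336e+00 -1.55872910e-03  7.38723463e+01] [ 0.37571528  0.00844259 -0.92669669] tilt about y 22.069356354318675 about x 0.5219736141654053 1453
top x extent [-6.64689626  6.75026123]
pin origin in tool [-11.78287357  -0.33926221 110.92079525] z [ 0.37571528  0.00844259 -0.92669669] x [-0.92672972  0.         -0.37572867]
flange z [ 9.08476923 10.00421675 11.17377516] x [-14.12864176  12.65345041] y [-21.56285012  22.08500797]
pin z vs fork z at yaw 2.970263141058483
TCP for pin at h 0 [519.43774089  94.88036352 236.22282189]
TCP for pin at h 25 [508.93408209  93.73930102 258.88051657]
TCP for pin at h 75 [487.92676447  91.45717602 304.19590592]
pin origin in fork frame [ 15.68  -0.52 110.75] pin z in fork [0.052 0.01  0.999] yaw -173.94075278711958
h 65.0 tool offset [-5.96  0.55 47.71]
h 40.0 tool offset [-16.53   0.58  70.37]
unit down along fork axis, tool [-0.423  0.001  0.906] force [-0.4  0.1 -2.8]
```

Emit:
drive_tool(
  rows=[
    {"offset": [-1.5, 0.2, 12], "spin": 0, "jaw": 30},
    {"offset": [-1.5, 0.2, 12], "spin": 0, "jaw": 30},
    {"offset": [-1.5, 0.2, 12], "spin": 0, "jaw": 30},
    {"offset": [-1.5, 0, 11.7], "spin": 0, "jaw": 30},
    {"offset": [0, 0, 0], "spin": 0, "jaw": 30},
    {"offset": [0, 0, 0], "spin": 0, "jaw": 30},
    {"offset": [0, 0, 0], "spin": 0, "jaw": 30},
  ],
)

```text
clock: 25.85
eef_pos: [493.2, 92.8, 296.3]
eef_rot: [-3.142, 0.001, -3.034]
wrist_force: [0.3, -0.6, -2.5]
finger_gap: 39.4
```

```bash
python3 t.py 65 50
cat > v.py <<'E'
from h import *
import sys
w=cam('wrist'); cv2.imwrite(f'pics/{sys.argv[1]}.png',cv2.resize(w['color'][100:320,120:390],(736,600),interpolation=cv2.INTER_CUBIC))
p=np.load('pose.npz'); print('fork hole px in crop',(proj(w,p['Fk'])[0]-[120,100])*2.727,'rib pts',((proj(w,[p['Fk']+p['Rf']@[a,b,8] for a in(-16.5,16.5) for b in(-25,25)])-[120,100])*2.727).round())
E
python3 v.py h65
```

```text
pin origin in fork frame [ 1.65  0.71 65.52] pin z in fork [0.05  0.009 0.999] yaw -173.8379440941501
h 65.0 tool offset [ 0.46 -0.71  0.79]
h 50.0 tool offset [-5.87 -0.71 14.39]
unit down along fork axis, tool [-0.422  0.     0.907] force [ 0.3 -0.6 -2.5]
fork hole px in crop [374.44825501 387.16343318] rib pts [[300. 338.]
 [448. 338.]
 [299. 438.]
 [450. 437.]]
```

View pics/h65.png

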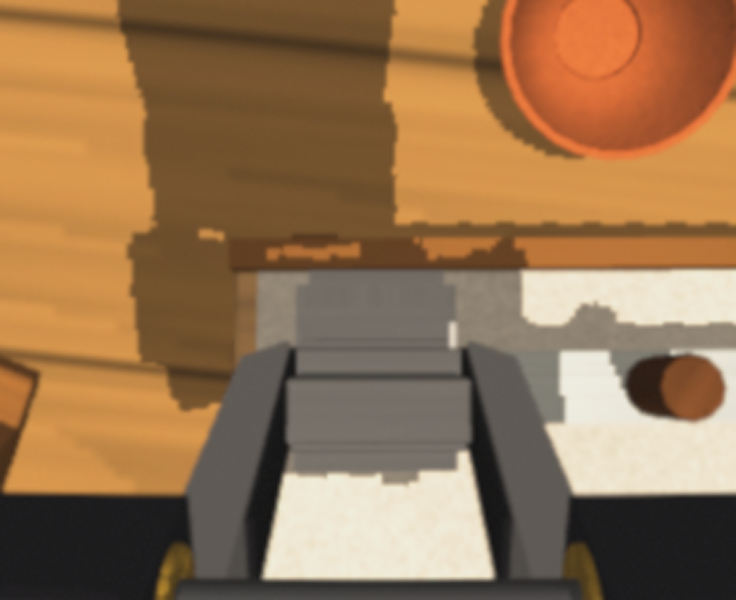

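Wing at (380,410), squarely over the fork (297–455, centre 376). I'll insert in small steps and watch the force.

Emit:
drive_tool(
  rows=[
    {"offset": [-1.2, -0.4, 4], "spin": 0, "jaw": 30},
    {"offset": [-1.6, -0.3, 5], "spin": 0, "jaw": 30},
    {"offset": [-2.1, 0, 4.6], "spin": 0, "jaw": 30},
    {"offset": [-2.1, 0, 4.5], "spin": 0, "jaw": 30},
    {"offset": [-2.1, 0, 4.5], "spin": 0, "jaw": 30},
    {"offset": [0, 0, 0], "spin": 0, "jaw": 30},
    {"offset": [0, 0, 0], "spin": 0, "jaw": 30},
  ],
)

```text
clock: 26.6
eef_pos: [502.4, 93.1, 273.2]
eef_rot: [3.142, 0.0, -3.034]
wrist_force: [1.2, 0.4, -1.7]
finger_gap: 39.6
```

```bash
python3 t.py 30
```

```text
pin origin in fork frame [1.200e-01 2.000e-02 4.077e+01] pin z in fork [0.051 0.009 0.999] yaw -173.8392627391161
h 30.0 tool offset [-5.26 -0.02  9.43]
unit down along fork axis, tool [-0.422  0.     0.906] force [ 1.2  0.4 -1.7]
```

Tip is about 11 mm in, with no contact force. Continuing.

Emit:
drive_tool(
  rows=[
    {"offset": [-1.3, 0, 2.4], "spin": 0, "jaw": 30},
    {"offset": [-1.3, 0, 2.4], "spin": 0, "jaw": 30},
    {"offset": [-1.3, 0, 2.3], "spin": 0, "jaw": 30},
    {"offset": [-1.3, 0, 2.3], "spin": 0, "jaw": 30},
    {"offset": [0, 0, 0], "spin": 0, "jaw": 30},
    {"offset": [0, 0, 0], "spin": 0, "jaw": 30},
  ],
)

```text
clock: 27.2
eef_pos: [507.3, 93.6, 263.6]
eef_rot: [3.142, -0.0, -3.034]
wrist_force: [1.5, 1.0, -3.6]
finger_gap: 39.6
```

```bash
python3 t.py 20
```

```text
pin origin in fork frame [ 0.51 -0.   29.98] pin z in fork [0.051 0.009 0.999] yaw -173.8393239925178
h 20.0 tool offset [-4.57  0.    8.88]
unit down along fork axis, tool [-0.423  0.     0.906] force [ 1.5  1.  -3.6]
```

Emit:
drive_tool(
  rows=[
    {"offset": [-1.1, 0, 2.2], "spin": 0, "jaw": 30},
    {"offset": [-1.1, 0, 2.2], "spin": 0, "jaw": 30},
    {"offset": [-1.1, 0, 2.2], "spin": 0, "jaw": 30},
    {"offset": [-1.1, 0, 2.2], "spin": 0, "jaw": 30},
    {"offset": [0, 0, 0], "spin": 0, "jaw": 30},
    {"offset": [0, 0, 0], "spin": 0, "jaw": 30},
  ],
)

```text
clock: 27.8
eef_pos: [511.7, 94.0, 254.9]
eef_rot: [-3.142, -0.0, -3.034]
wrist_force: [0.6, 0.3, -2.2]
finger_gap: 39.6
```

```bash
python3 t.py 12
```

```text
pin origin in fork frame [ 0.82 -0.05 20.21] pin z in fork [0.051 0.009 0.999] yaw -173.83956730204244
h 12.0 tool offset [-3.55  0.05  7.41]
unit down along fork axis, tool [-0.423  0.     0.906] force [ 0.6  0.3 -2.2]
```

Emit:
drive_tool(
  rows=[
    {"offset": [-1.05, 0, 2.27], "spin": 0, "jaw": 30},
    {"offset": [-1.05, 0, 2.27], "spin": 0, "jaw": 30},
    {"offset": [-1.05, 0, 2.27], "spin": 0, "jaw": 30},
    {"offset": [-1.05, 0, 2.27], "spin": 0, "jaw": 30},
    {"offset": [0, 0, 0], "spin": 0, "jaw": 30},
    {"offset": [0, 0, 0], "spin": 0, "jaw": 30},
  ],
)

```text
clock: 28.4
eef_pos: [515.9, 94.5, 245.9]
eef_rot: [3.142, -0.0, -3.034]
wrist_force: [-0.2, 0.2, -1.5]
finger_gap: 39.5
```

Emit:
drive_tool(
  rows=[
    {"offset": [-0.85, 0, 1.8], "spin": 0, "jaw": 30},
    {"offset": [-0.85, 0, 1.8], "spin": 0, "jaw": 30},
    {"offset": [-0.85, 0, 1.8], "spin": 0, "jaw": 30},
    {"offset": [0, 0, 0], "spin": 0, "jaw": 30},
    {"offset": [0, 0, 0], "spin": 0, "jaw": 30},
  ],
)

```text
clock: 28.9
eef_pos: [518.4, 94.8, 240.4]
eef_rot: [3.142, -0.0, -3.034]
wrist_force: [0.0, 0.2, -2.5]
finger_gap: 39.6
```

```bash
python3 t.py 0
```

```text
pin origin in fork frame [0.86 0.   4.26] pin z in fork [0.051 0.009 0.999] yaw -173.83824274207146
h 0.0 tool offset [-1.84 -0.    3.84]
unit down along fork axis, tool [-0.423  0.     0.906] force [ 0.   0.2 -2.5]
```

Emit:
drive_tool(
  rows=[
    {"offset": [-0.6, 0, 1.3], "spin": 0, "jaw": 30},
    {"offset": [-0.6, 0, 1.3], "spin": 0, "jaw": 30},
    {"offset": [-0.6, 0, 1.3], "spin": 0, "jaw": 30},
    {"offset": [0, 0, 0], "spin": 0, "jaw": 30},
    {"offset": [0, 0, 0], "spin": 0, "jaw": 30},
  ],
)

```text
clock: 29.4
eef_pos: [520.1, 94.9, 237.2]
eef_rot: [-3.142, -0.0, -3.034]
wrist_force: [-5.2, -1.9, 6.3]
finger_gap: 39.6
```

Emit:
drive_tool(
  rows=[
    {"offset": [-0.4, 0, 0.9], "spin": 0, "jaw": 30},
    {"offset": [-0.4, 0, 0.9], "spin": 0, "jaw": 30},
    {"offset": [0, 0, 0], "spin": 0, "jaw": 30},
    {"offset": [0, 0, 0], "spin": 0, "jaw": 30},
  ],
)

```text
clock: 29.8
eef_pos: [520.3, 94.9, 237.0]
eef_rot: [-3.141, -0.001, -3.034]
wrist_force: [-21.5, -4.0, 26.7]
finger_gap: 39.6
```

The head has seated, with the force rising to 27 N. I ease off and let go.

Emit:
drive_tool(
  rows=[
    {"offset": [0.6, 0, -1.2], "spin": 0, "jaw": 30},
    {"offset": [0, 0, 0], "spin": 0, "jaw": 30},
    {"offset": [0, 0, 0], "spin": 0, "jaw": 45},
    {"offset": [0, 0, 0], "spin": 0, "jaw": 60},
    {"offset": [0, 0, 0], "spin": 0, "jaw": 64},
    {"offset": [0, 0, 0], "spin": 0, "jaw": 64},
    {"offset": [0, 0, -10], "spin": 0, "jaw": 64},
    {"offset": [0, 0, -20], "spin": 0, "jaw": 64},
    {"offset": [0, 0, -30], "spin": 0, "jaw": 64},
    {"offset": [0, 0, -30], "spin": 0, "jaw": 64},
    {"offset": [0, 0, -20], "spin": 0, "jaw": 64},
    {"offset": [0, 0, 0], "spin": 0, "jaw": 64},
    {"offset": [0, 0, 0], "spin": 0, "jaw": 64},
  ],
)

```text
clock: 31.1
eef_pos: [520.3, 95.0, 345.8]
eef_rot: [3.142, 0.0, -3.034]
wrist_force: [-0.5, -0.4, 0.1]
finger_gap: 63.5
```

```bash
cat > x.py <<'E'
from h import *
w=cam('wrist'); s=manip.read_state(); print(s['clock'],s['eef_pos'],s['wrist_force'].round(1))
p=np.load('pose.npz'); X=cloud(w).reshape(384,512,3); im=w['color'].astype(int); L=(X-p['Fk'])@p['Rf']
g=(im.max(-1)-im.min(-1)<45)&(abs(L[...,0])<40)&(abs(L[...,1])<30)
for lo,hi in ((34,48),):
    Q=L[g&(L[...,2]>lo)&(L[...,2]<hi)]
    print('wing top',len(Q),Q.mean(0),cv2.minAreaRect(Q[:,:2].astype(np.float32)),np.linalg.svd(Q-Q.mean(0),full_matrices=False)[2][2].round(3))
Q=L[g&(L[...,2]>5)&(L[...,2]<16)]; print('flange/rib z hist',np.histogram(Q[:,2],bins=np.arange(5,17,1)))
a=g&(L[...,2]>8.8)&(L[...,2]<14)&(abs(L[...,0])<15); Q=L[a]; print('flange',len(Q),Q.mean(0),cv2.minAreaRect(Q[:,:2].astype(np.float32)),np.linalg.svd(Q-Q.mean(0),full_matrices=False)[2][2].round(3))
cv2.imwrite('pics/end.png',cv2.resize(w['color'][100:320,120:390],(736,600),interpolation=cv2.INTER_CUBIC))
E
python3 x.py
```

```text
31.15 [520.21572177  94.95468083 345.10188657] [-0.1 -0.7 -0.8]
wing top 659 [ 0.53255916  0.3023216  39.74441402] ((0.09163141250610352, -0.06267356872558594), (14.33922290802002, 39.7698860168457), 0.05586964637041092) [0.072 0.003 0.997]
flange/rib z hist (array([  0,  37, 244, 284, 187, 122,  31,  17,   4,   1,   0]), array([ 5,  6,  7,  8,  9, 10, 11, 12, 13, 14, 15, 16]))
flange 340 [ 7.39378931  0.45615049 10.19607841] ((0.3200092315673828, 0.42955589294433594), (45.094329833984375, 25.44454002380371), 89.93412017822266) [0.002 0.003 1.   ]
```

View pics/end.png

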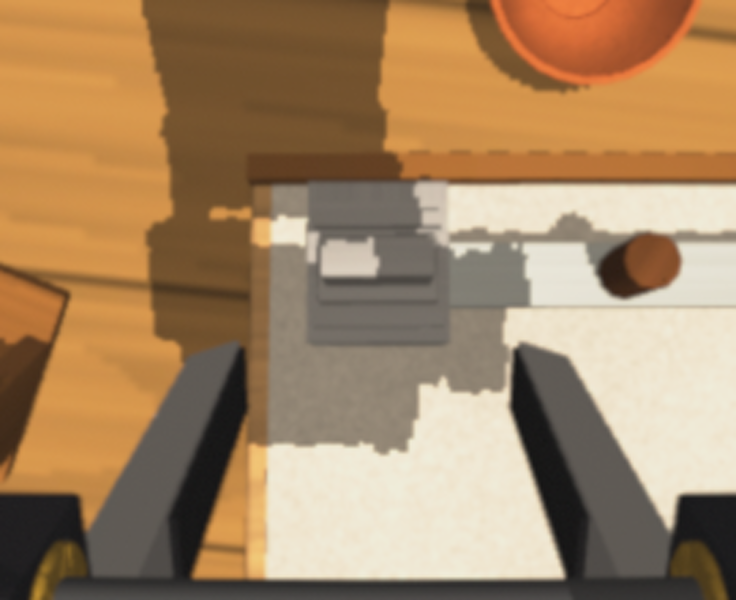

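Last picture: the head sits between the ribs at (378,265), with the arm straight through the fork. The flange measures flush (10.2 mm against 10), centred and square. Handing in.

Run:
```python
from h import *
a=load('top'); c=cam('top')
for t in ['round_pin','ball_pin','bowl_a','brush_jar','tin','bottle','mug','muller']:
    print(t,[(np.round(x['uv']).tolist(),round(x['p'],2)) for x in finder.find_in('top',t)[:2]])
print(manip.sign_off())
```

```text
round_pin [([184.0, 208.0], 0.25)]
ball_pin [([296.0, 173.0], 0.45)]
bowl_a [([205.0, 241.0], 0.71), ([320.0, 230.0], 0.61)]
brush_jar [([401.0, 193.0], 0.76)]
tin [([128.0, 178.0], 0.78)]
bottle [([258.0, 254.0], 0.59)]
mug [([108.0, 244.0], 0.85)]
muller [([395.0, 250.0], 0.77)]
the job is handed in; nothing more can be done
None
```

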